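# Check the spring return of a mirror mount

### The job

Check the springs of the mirror mount, one corner at a time: with the fingertips gently press the blue pad straight down until its red pointer stands level with the green mark on its scale, not beyond it, hold it there for about a second and let go so that it springs back up; then do the same with the yellow pad. Only press: do not grasp anything, do not touch the mirror, leave the green marks where they are set and leave the small things round it alone.

Things in the scene. Friction and masses are not known exactly. Their poses are not given: they have to be found in the camera images.
- mount: tilt mount fixed on the worktop, base 12 mm high. Origin: on the worktop, below the ball pivot; z up. Two arms leave the pivot: blue along (+x,+y), yellow along (+x,-y). The dark sprung plate (top 74 mm above the origin) rests on the pivot and a spring under each arm's end. Pressing one pad down tilts it about the line from pivot to other pad, which stays up.
- mirror: round mirror, 52 mm in diameter and 6 mm thick, lying on the plate between the two arms; origin at the centre of its underside. Not to be touched.
- blue_pad (a point): centre of the top face of the blue round pad (30 mm in diameter) at the left corner of the plate, 100 mm from the pivot; 80 mm above the worktop at rest. The top faces up. The push needed is about 2 N to start, 4.5 to 6 N at the scale mark. It goes down at most about 24 mm.
- blue_pointer (a point): tip of the red pointer that sticks out from the blue corner, 140 mm from the pivot, so it moves 1.4 times as far as the pad; it goes down in front of an upright white scale (30 mm wide, top 16 mm above the pointer's rest height).
- blue_band (a point): centre of the green mark (a clip 12 mm high, 36 mm wide, 7 mm thick) on the white scale of the blue corner; its height, 13 to 21 mm below the resting pointer, differs from run to run. The pointer is on the mark while its tip is level with some part of the clip.
- blue_tilt (a joint): tilt of the plate at the blue corner in rad: 0 at rest (sprung up against its stop), grows as the pad is pressed, 0.24 at the bottom stop.
- yellow_pad (a point): centre of the top face of the yellow round pad (30 mm in diameter) at the right corner of the plate, 100 mm from the pivot; 80 mm above the worktop at rest. The top faces up. The push needed is about 2 N to start, 4.5 to 6 N at the scale mark. It goes down at most about 24 mm.
- yellow_pointer (a point): tip of the red pointer that sticks out from the yellow corner, 140 mm from the pivot, so it moves 1.4 times as far as the pad; it goes down in front of an upright white scale (30 mm wide, top 16 mm above the pointer's rest height).
- yellow_band (a point): centre of the green mark (a clip 12 mm high, 36 mm wide, 7 mm thick) on the white scale of the yellow corner; its height, 13 to 21 mm below the resting pointer, differs from run to run. The pointer is on the mark while its tip is level with some part of the clip.
- yellow_tilt (a joint): tilt of the plate at the yellow corner in rad: 0 at rest (sprung up against its stop), grows as the pad is pressed, 0.24 at the bottom stop.
- eyepiece: loose black eyepiece, 30 mm across, 37 mm high, standing beside the mount; origin at its underside. To be left alone.
- case: loose round case with a black lid, 36 mm across, 50 mm high, standing beside the mount; origin at its underside. To be left alone.
- oil: loose small amber bottle with a black cap, 26 mm across, 46 mm high, standing beside the mount; origin at its underside. To be left alone.

How it is judged:
By the outcome, as a careful person would: the job done as asked, in the order asked, and still so for the second after the job is handed in, with the robot touching nothing.
It also fails if it takes over 45 s, if anything falls off the work surface, if the arm or the gripper's body presses on something with over 40 N, if the wrist force passes 120 N, or if a joint passes its speed limit or range.

### The arm

A 7-joint arm with a two-finger parallel gripper is mounted at the origin on a cart in front of the work surface, level with it; the furniture and walls round the work are solid. World frame = base frame: x ahead of the robot, y to its left, z up, the work surface at z = 0. Lengths are in m, angles in rad, forces in N, time in s.
With the tool pointing down it reaches from about 0.4 to 0.85 m from the base axis. Payload 10.4 kg.
Tool frame: the origin (TCP) lies midway between the tips of the shut fingers; the grasp point (between the pads) lies 19 mm behind it; z points along the fingers, x is the direction in which the jaws open and shut, and the axes are right-handed (so a half turn about z gives the same grasp; the last joint's range is limited). The gripper opens to 85 mm and grips with 20 to 120 N. Pads are 22 mm wide; open, the fingers measure 114 mm over their backs; the gripper's body (76 mm by 85 mm) begins 54 mm behind the grasp point. The pads swing forward as they close: fully open they stand 13 mm farther back than shut.
Start: joints at [1.243, 0.332, -0.065, 1.46, 0.022, 1.35, -0.088], TCP at [0.188, -0.596, 0.207] pointing down, gripper open.
Joint ranges: [-2.6, 2.6], [-0.5, 2.12], [-1.47, 1.34], [0.16, 2.42], [-1.27, 4.41], [0.06, 2.06], [-2.6, 2.6]. Speed limits (rad/s): [2.22, 2.22, 2.79, 2.79, 3.14, 3.14, 3.14].

### API

Orientations are given as a unit quaternion [x, y, z, w].
In Python, from workcell import telemetry, eyes, order gives the robot as it stands.
- The arm moves only by the tool servo_tool, never from a script. Its argument "deltas" is a list of rows, each a list of 3 entries, a list of its own where there are three numbers: the shift along the tool's x, y, z in cm, then the turn about the tool's z in rad, then the finger opening in cm, from 0 to 8.54. A call has 1 to 12 rows; each row shifts and turns the pose as measured when the row begins, along the tool's axes as they then stand; what a row does not reach is not made up. A row lasts 1/12 s, in which the tool goes at most 41.7 mm and 7.16 degrees, less where a joint would pass 70% of its speed; a pose out of reach is approached as far as the arm can. A call is refused whole if a number of a shift passes 4.17 or a number of a turn 0.125, either way. A call with a gripper value outside its range is refused whole. The fingers move at their own pace and stop on an object; "force" is the grip in N (left out, the last holds). Time passes only in rows, so rows that do not move let the fingers close. It gives the time, the measured TCP pose, the force and the opening at its end, in the units of the state.
- telemetry.get_obs(): the state, without advancing time (a new reading comes with each control period).
- eyes.camera(name): name is "scene" or "top"; returns (picture, depth): 480x640x3 uint8, blue, green, red; 480x640 float32, m along the optical axis (not along the pixel's ray), 0 where there is no reading.
- eyes.calibration(name): a dict with "fx", "fy", "cx", "cy" (pixels), "rvec" (rotation vector, rad) and "tvec" (3), from world to camera coordinates, as OpenCV has them. Camera axes: x right, y down, z forward; pixel columns grow to the right and rows downward; lengths in m; the calibration is good to about 2 mm. A picture is of the moment at which its call begins. calibration takes no time and is no camera call.
- order.hand_in(): hands the job in, once; it reports no verdict.
The state is a dict: "clock": time; "joint_pos": joint angles; "joint_velocities": joint speeds; "tau": joint torques, N m; "position": TCP position; "ee_rot": TCP orientation; "ft_force": force on the tool from outside, world axes, zero at the start; "torque": the same for the moment, N m; "grip_width": opening from 0.0 (shut) to 1.0 (fully open).
Only numpy, scipy, OpenCV 4.12 (cv2) and the standard library are available. Lean on these libraries where they do the work, as an engineer would, in place of code of your own. Each camera call takes 0.05 s, during which the arm holds its last target. There are 200 camera calls.

## Working session

There is one attempt and no reset: what is moved stays moved. The work goes in short steps, Python scripts to look and compute and a tool call to move; the robot and the scene stay as the last step left them, time stands still between calls to the robot, and variables do not carry over. Pictures are saved under pics/ and viewed, about 8 in all and at most 12, crops included, and the job is handed in when it is done.

Besides the shell and the picture viewer there is one more tool, called after "Emit:" in YAML: its name, and indented under it one key for each argument. servo_tool: Moves the arm, as the interface text tells. Its arguments: {"type":"object","properties":{"deltas":{"type":"array"},"force":{"type":"number"}},"required":["deltas"]}

```bash
mkdir -p pics; ls; cat > h.py <<'E'
import numpy as np, cv2
from workcell import telemetry, eyes, order
def cal(n):
    c=eyes.calibration(n); K=np.array([[c['fx'],0,c['cx']],[0,c['fy'],c['cy']],[0,0,1.]])
    R=cv2.Rodrigues(np.array(c['rvec'],float))[0]; t=np.array(c['tvec'],float).ravel(); return K,R,t
def pts(n,d,us,vs):
    K,R,t=cal(n); z=d[vs,us]; p=np.linalg.inv(K)@np.stack([us,vs,np.ones(len(us))])*z
    return (R.T@(p-t[:,None])).T
def plane(n,u,v,z):
    K,R,t=cal(n); o=-R.T@t; r=R.T@np.linalg.inv(K)@np.array([u,v,1.]); return o+r*(z-o[2])/r[2]
def proj(n,P):
    K,R,t=cal(n); q=K@(R@np.asarray(P,float)+t); return q[:2]/q[2]
E
python3 - <<'E'
from h import *
o=telemetry.get_obs(); print(o)
for n in('scene','top'):
    p,d=eyes.camera(n); cv2.imwrite(f'pics/{n}0.png',p); np.savez(f'{n}0.npz',p=p,d=d)
    K,R,t=cal(n); print(n,K[0,0],-R.T@t,R[2])
E
```

```text
pics
{'clock': 0.0, 'joint_pos': array([ 1.24339711,  0.33287795, -0.06470178,  1.46094769,  0.02158091,
        1.34990827, -0.08852398]), 'joint_velocities': array([-0.00169826,  0.00097032, -0.00080423, -0.0004305 , -0.00028529,
       -0.00059205, -0.00012595]), 'tau': array([-8.55841918e-04, -6.25455022e+01,  4.85322531e-02, -3.91603732e+01,
        1.61994004e-02,  1.00991849e-02,  3.35173024e-05]), 'position': array([ 0.18743839, -0.59579317,  0.20590913]), 'ee_rot': array([ 8.06255497e-01, -5.91567029e-01, -5.97216567e-04, -4.08058851e-04]), 'ft_force': array([-0.09501924,  0.01733835, -0.18175756]), 'torque': array([-0.00295503, -0.01652588, -0.03371059]), 'grip_width': 1.0008326451507406}
scene 560.4321199134648 [ 0.28930371 -0.35691291  0.7405112 ] [ 0.38646087  0.52495562 -0.75833344]
top 456.179608837576 [0.49129053 0.11472309 0.92100309] [ 0.14469539  0.00681827 -0.98945275]
```

```bash
sleep 1
```

```text
(no output)
```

View pics/scene0.png

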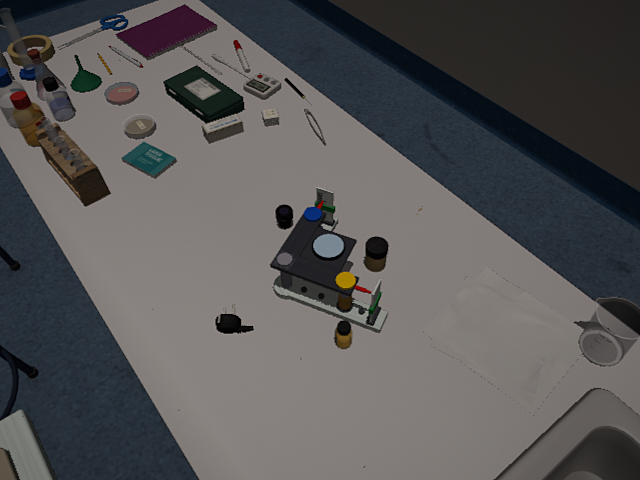

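View pics/top0.png

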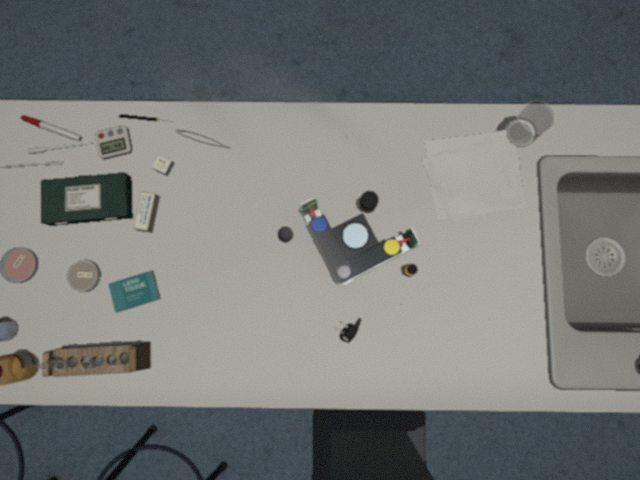

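Scene view: blue pad at about (314,214), yellow pad at (346,280), pivot disc at (285,259), green marks at (325,208) and (373,305). Top view: blue (320,225), yellow (391,247), pivot (344,271), mirror (355,235), with three loose items around the mount. Next I triangulate these points.

```bash
cat >> h.py <<'E'
def tri(a,b):
    P=[];
    for n in('scene','top'):
        K,R,t=cal(n); P.append(K@np.c_[R,t])
    X=cv2.triangulatePoints(P[0],P[1],np.array(a,float).reshape(2,1),np.array(b,float).reshape(2,1)).ravel(); return X[:3]/X[3]
HS={'blue':((105,120,60),(125,255,255)),'yellow':((20,120,90),(32,255,255)),'green':((45,100,25),(85,255,255)),'red':((0,150,90),(8,255,255))}
def blobs(p,c,box):
    x0,y0,x1,y1=box; m=cv2.inRange(cv2.cvtColor(p,cv2.COLOR_BGR2HSV),*map(np.array,HS[c])); 
    mm=np.zeros_like(m); mm[y0:y1,x0:x1]=m[y0:y1,x0:x1]
    n,l,s,ce=cv2.connectedComponentsWithStats(mm)
    return [(s[i].tolist(),ce[i].round(1),l==i) for i in range(1,n) if s[i][4]>=6]
BOX={'scene':(265,175,400,350),'top':(290,190,425,290)}
E
python3 - <<'E'
from h import *
C={}
for n in('scene','top'):
    f=np.load(n+'0.npz');p,d=f['p'],f['d']
    for c in HS:
        for s,ce,m in blobs(p,c,BOX[n]):
            vs,us=np.where(m&(d>0)); q=pts(n,d,us,vs) if len(us) else np.zeros((1,3))
            print(n,c,s,ce,'med',np.median(q,0).round(4),'z',q[:,2].min().round(3),q[:,2].max().round(3))
            if s[4]>60 and c in('blue','yellow') : C.setdefault((n,c),ce)
for c in('blue','yellow'): print(c,tri(C['scene',c],C['top',c]).round(4), [plane(n,*C[n,c],.08).round(4) for n in('scene','top')])
big=[]
for n,b in(('scene',(265,175,400,350)),('top',(290,190,425,290))):
    p=np.load(n+'0.npz')['p'][b[1]:b[3],b[0]:b[2]]; p=cv2.resize(p,None,fx=400/p.shape[1],fy=400/p.shape[1],interpolation=cv2.INTER_CUBIC); big.append(cv2.copyMakeBorder(p,0,600-p.shape[0],0,0,0))
cv2.imwrite('pics/crop0.png',cv2.convertScaleAbs(np.hstack(big),alpha=1.6))
E
```

```text
scene blue [304, 207, 18, 14, 195] [312.4 213.2] med [0.6476 0.1436 0.0814] z 0.038 0.085
scene yellow [335, 272, 21, 16, 270] [345.2 279.6] med [0.6063 0.0093 0.0812] z 0.0 0.084
scene green [315, 201, 3, 6, 14] [315.9 203.6] med [0.6802 0.1783 0.0548] z 0.048 0.059
scene green [321, 204, 14, 9, 72] [328.  208.3] med [0.6912 0.1586 0.0531] z 0.045 0.059
scene green [369, 292, 12, 22, 71] [374.3 304.4] med [ 0.6219 -0.0383  0.0554] z 0.046 0.062
scene red [317, 201, 7, 7, 21] [320.1 204.2] med [0.6743 0.159  0.073 ] z 0.071 0.075
scene red [355, 286, 16, 7, 45] [361.7 288.9] med [ 0.6186 -0.014   0.0731] z 0.07 0.075
top blue [313, 217, 14, 14, 150] [319.6 223.7] med [0.6458 0.1418 0.0803] z 0.076 0.084
top yellow [384, 239, 16, 16, 195] [391.1 246.7] med [0.6035 0.009  0.0804] z 0.071 0.084
top green [407, 231, 3, 5, 9] [407.7 233.2] med [ 0.635  -0.0267  0.0543] z 0.039 0.059
top green [413, 243, 3, 3, 6] [414.  244.2] med [ 0.6131 -0.0382  0.0544] z 0.051 0.056
top red [399, 237, 11, 7, 25] [404.8 239.8] med [ 0.6187 -0.0185  0.0719] z 0.018 0.074
blue [0.6461 0.142  0.0839] [array([0.6487, 0.1448, 0.08  ]), array([0.6462, 0.1424, 0.08  ])]
yellow [0.6049 0.0086 0.0825] [array([0.6069, 0.0097, 0.08  ]), array([0.6041, 0.0089, 0.08  ])]
```

View pics/crop0.png

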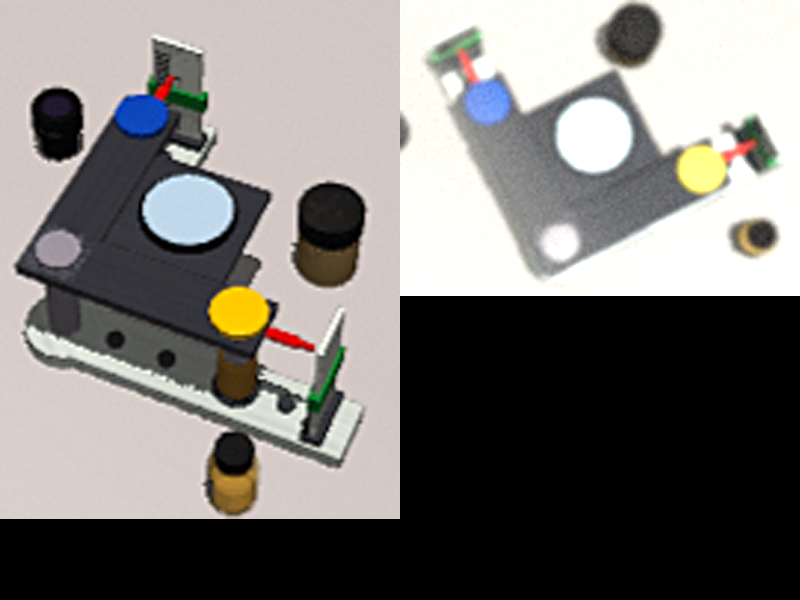

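Pads triangulate to blue (0.6465,0.1425) and yellow (0.6045,0.009), both at z about 0.08–0.083. They are 140 mm apart against the 141 expected, which puts the pivot near (0.558,0.097). The pointers are at z about 0.073 and the clips near z 0.054. Next I refine the clip heights while moving above the mount.

```bash
python3 - <<'E'
from h import *
B=np.array([.6465,.1425]);Y=np.array([.6045,.009]);D=(Y-B);m=(B+Y)/2;n_=np.array([-D[1],D[0]])/np.linalg.norm(D); piv=m-n_*.0707
print('piv',piv)
f=np.load('scene0.npz');p,d=f['p'],f['d'];hsv=cv2.cvtColor(p,cv2.COLOR_BGR2HSV)
for nm,A in(('blue',B),('yellow',Y)):
    u=(A-piv)/np.linalg.norm(A-piv); w=np.array([-u[1],u[0]])
    for c in('green','red'):
      for s,ce,mk in blobs(p,c,BOX['scene']):
        vs,us=np.where(mk); q=pts('scene',d,us,vs); a=(q[:,:2]-piv)@u
        if abs(np.median((q[:,:2]-piv)@w))>.03: continue
        print(nm,c,'along',np.percentile(a,[5,50,95]).round(4),'across',np.percentile((q[:,:2]-piv)@w,[5,50,95]).round(4),'z',np.percentile(q[:,2],[3,10,25,50,75,90,97]).round(4))
        # ray onto vertical plane at along=L
        for L in (.140,.143,.150):
            K,R,t=cal('scene');o=-R.T@t;r=(R.T@np.linalg.inv(K)@np.stack([us,vs,np.ones(len(us))])).T
            k=(L-(o[:2]-piv)@u)/(r[:,:2]@u); P=o+r*k[:,None]; ac=(P[:,:2]-piv)@w
            print('   L',L,'z',np.percentile(P[:,2],[0,5,50,95,100]).round(4),'across',ac.min().round(4),ac.max().round(4))
E
```

```text
piv [0.55805884 0.09696744]
blue green along [0.1437 0.1463 0.1486] across [0.0142 0.0164 0.0182] z [0.0484 0.0502 0.0528 0.0548 0.0569 0.0585 0.059 ]
   L 0.14 z [0.0551 0.0556 0.062  0.0671 0.0681] across 0.011 0.0149
   L 0.143 z [0.0516 0.0521 0.0586 0.0636 0.0647] across 0.0124 0.0164
   L 0.15 z [0.0434 0.044  0.0505 0.0556 0.0566] across 0.0159 0.0199
blue green along [0.1446 0.1466 0.1501] across [-0.0157 -0.0066  0.0043] z [0.0468 0.0476 0.0493 0.0531 0.0556 0.0571 0.0583]
   L 0.14 z [0.0527 0.0535 0.06   0.0668 0.0704] across -0.0204 0.0037
   L 0.143 z [0.0492 0.05   0.0566 0.0634 0.067 ] across -0.019 0.0052
   L 0.15 z [0.041  0.0418 0.0484 0.0553 0.059 ] across -0.0159 0.0085
blue red along [0.1257 0.1321 0.1408] across [-0.001   0.0017  0.0036] z [0.071  0.0714 0.072  0.073  0.0739 0.0745 0.0746]
   L 0.14 z [0.0559 0.0568 0.0625 0.0729 0.0737] across -0.0002 0.0111
   L 0.143 z [0.0524 0.0533 0.059  0.0695 0.0702] across 0.0012 0.0126
   L 0.15 z [0.0443 0.0451 0.0509 0.0615 0.0623] across 0.0046 0.0161
yellow green along [0.1459 0.1498 0.1508] across [-0.0162 -0.0069  0.0162] z [0.0468 0.0487 0.0527 0.0554 0.0571 0.0578 0.0582]
   L 0.14 z [-0.0121 -0.0105  0.0029  0.0249  0.0302] across 0.0026 0.0563
   L 0.143 z [0.0045 0.0061 0.0191 0.0407 0.0459] across -0.0074 0.0452
   L 0.15 z [0.0433 0.0448 0.0571 0.0776 0.0825] across -0.0307 0.0191
yellow red along [0.1172 0.126  0.1379] across [-0.0006  0.0015  0.0042] z [0.0708 0.0714 0.0721 0.0731 0.0735 0.0739 0.0742]
   L 0.14 z [0.0758 0.0827 0.1342 0.1691 0.172 ] across -0.066 -0.0003
   L 0.143 z [0.0904 0.0972 0.1476 0.1817 0.1845] across -0.0744 -0.0102
   L 0.15 z [0.1247 0.1311 0.1788 0.2111 0.2138] across -0.0942 -0.0334
```

Emit:
servo_tool:
  deltas:
    - [[-3.4, -2.2, 0], -0.0855, 0]
    - [[-3.4, -2.2, 0], -0.0855, 0]
    - [[-3.4, -2.2, 0], 0, 0]
    - [[-3.4, -2.2, 0], 0, 0]
    - [[-3.4, -2.2, 0], 0, 0]
    - [[-3.4, -2.2, 0], 0, 0]
    - [[-3.4, -2.2, 0], 0, 0]
    - [[-3.4, -2.2, 0], 0, 0]
    - [[-3.4, -2.2, 0], 0, 0]
    - [[-3.4, -2.2, 0], 0, 0]

```text
clock: 0.93
position: [0.2316, -0.1871, 0.1988]
ee_rot: [0.854, -0.521, -0.006, -0.001]
ft_force: [1.2, -0.5, 0.4]
grip_width: -0.003
```

Emit:
servo_tool:
  deltas:
    - [[-0.86, -4.0, 0], 0, 0]
    - [[-0.86, -4.0, 0], 0, 0]
    - [[-0.86, -4.0, 0], 0, 0]
    - [[-0.86, -4.0, 0], 0, 0]
    - [[-0.86, -4.0, 0], 0, 0]
    - [[-0.86, -4.0, 0], 0, 0]
    - [[-0.86, -4.0, 0], 0, 0]
    - [[-0.86, -4.0, 0], 0, 0]
    - [[-0.86, -4.0, 0], 0, 0]
    - [[-0.86, -4.0, 0], 0, 0]
    - [[-0.86, -4.0, 0], 0, 0]
    - [[-0.43, -2.0, 0], 0, 0]

```text
clock: 1.93
position: [0.5997, 0.1231, 0.1951]
ee_rot: [0.85, -0.526, -0.001, 0.001]
ft_force: [-0.2, 0.4, 0.6]
grip_width: 0.005
```

```bash
cat >> h.py <<'E'
from scipy.spatial.transform import Rotation as Ro
def togo(P):
    o=telemetry.get_obs(); R=Ro.from_quat(o['ee_rot']).as_matrix()
    print('t',round(o['clock'],2),'pos',o['position'].round(4),'F',o['ft_force'].round(2),'togo cm (tool)',(R.T@(np.array(P)-o['position'])*100).round(2),'zdir',R[:,2].round(3),'xang',np.degrees(np.arctan2(R[1,0],R[0,0])).round(1))
E
python3 - <<'E'
from h import *
togo([.6465,.1425,.10])
# scale top heights from the first pictures: bright low-sat points, along>0.143
f=np.load('scene0.npz');p,d=f['p'],f['d'];piv=np.array([.5581,.097])
vs,us=np.mgrid[175:350,265:400].reshape(2,-1);k=d[vs,us]>0;us,vs=us[k],vs[k];q=pts('scene',d,us,vs)
for nm,A in(('b',[.6465,.1425]),('y',[.6045,.009])):
    u=np.array(A)-piv;u/=np.linalg.norm(u);w=np.array([-u[1],u[0]]);a=(q[:,:2]-piv)@u;c=(q[:,:2]-piv)@w
    s=(a>.142)&(a<.153)&(abs(c)<.014)&(q[:,2]>.03); print(nm,s.sum(),'scale z',np.percentile(q[s,2],[50,90,97,100]).round(4),'along',np.percentile(a[s],[5,50,95]).round(4))
E
```

```text
t 1.93 pos [0.5997 0.1231 0.1951] F [-0.17  0.37  0.6 ] togo cm (tool) [ 0.36 -5.09  9.5 ] zdir [-0.003 -0.    -1.   ] xang -63.5
b 352 scale z [0.0672 0.089  0.0913 0.0936] along [0.1452 0.1475 0.15  ]
y 192 scale z [0.0698 0.091  0.0924 0.0935] along [0.1461 0.1487 0.1506]
```

Emit:
servo_tool:
  deltas:
    - [[0.09, -1.27, 0.5], 0, 0]
    - [[0.09, -1.27, 2], 0, 0]
    - [[0.09, -1.27, 2], 0, 0]
    - [[0.09, -1.27, 2], 0, 0]
    - [[0, 0, 1], 0, 0]
    - [[0, 0, 0], 0, 0]

```text
clock: 2.43
position: [0.6495, 0.1506, 0.1119]
ee_rot: [0.852, -0.524, -0.005, 0.001]
ft_force: [-0.5, -1.5, -0.9]
grip_width: 0.001
```

```bash
cat >> h.py <<'E'
def snap(tag):
    big=[]
    for n,b in(('scene',(275,185,395,325)),('top',(290,190,425,290))):
        p,d=eyes.camera(n); np.savez(f'{n}{tag}.npz',p=p,d=d); p=p[b[1]:b[3],b[0]:b[2]]; s=500/p.shape[1] if n=='scene' else 300/p.shape[1]
        p=cv2.resize(p,None,fx=s,fy=s,interpolation=cv2.INTER_CUBIC); big.append(cv2.copyMakeBorder(p,0,max(0,584-p.shape[0]),0,0,0)[:584])
    cv2.imwrite(f'pics/{tag}.png',cv2.convertScaleAbs(np.hstack(big),alpha=1.6))
E
python3 - <<'E'
from h import *
togo([.6465,.1425,.082]); snap('b1')
E
```

```text
t 2.43 pos [0.6495 0.1506 0.1119] F [-0.53 -1.49 -0.89] togo cm (tool) [0.61 0.61 2.99] zdir [-0.009  0.004 -1.   ] xang -63.2
```

View pics/b1.png

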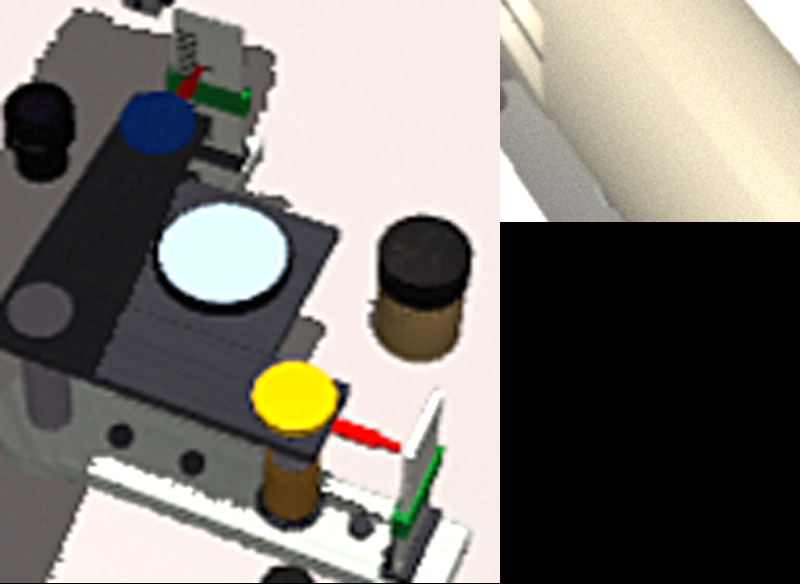

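The scene view shows the fingertips just entering at the crop's top, (150,5), above the blue pad. The blue pointer tip and clip are visible at (185,95) and (208,92). The arm hides the top view.

Emit:
servo_tool:
  deltas:
    - [[0.5, 0.5, 0], 0, 0]
    - [[0, 0, 1.0], 0, 0]
    - [[0, 0, 0.5], 0, 0]
    - [[0, 0, 0], 0, 0]

```text
clock: 2.87
position: [0.6485, 0.1417, 0.1032]
ee_rot: [0.851, -0.525, -0.001, -0.002]
ft_force: [-0.3, -0.8, -0.3]
grip_width: 0.001
```

```bash
python3 - <<'E'
from h import *
togo([.6465,.1425,.082]); snap('b2')
print(proj('scene',telemetry.get_obs()['position']))
E
```

```text
t 2.87 pos [0.6485 0.1417 0.1032] F [-0.33 -0.8  -0.33] togo cm (tool) [-0.16  0.14  2.12] zdir [-0.001  0.004 -1.   ] xang -63.3
[313.0600454 203.8488238]
```

View pics/b2.png

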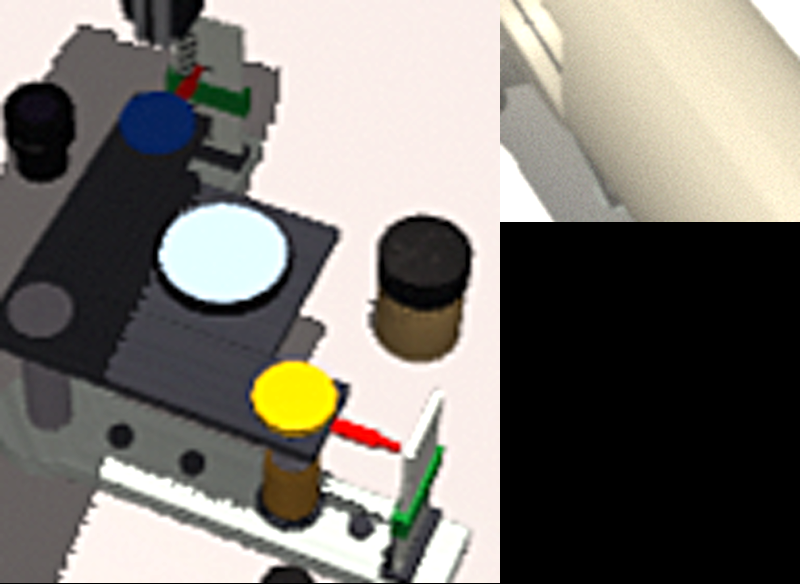

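The fingertips show at crop (160,40), i.e. pixel (313,194), with the pad just below them. They are laterally aligned, so I descend in small steps and watch the force.

Emit:
servo_tool:
  deltas:
    - [[-0.15, 0.15, 0.6], 0, 0]
    - [[0, 0, 0.4], 0, 0]
    - [[0, 0, 0], 0, 0]
    - [[0, 0, 0], 0, 0]

```text
clock: 3.3
position: [0.6466, 0.1433, 0.0936]
ee_rot: [0.851, -0.525, -0.001, -0.002]
ft_force: [0.5, -0.1, 0.1]
grip_width: -0.006
```

```bash
python3 - <<'E'
from h import *
togo([.6465,.1425,.082]); 
p,d=eyes.camera('scene'); togo([.6465,.1425,.082]); print(proj('scene',telemetry.get_obs()['position']))
# lowest finger points by depth: region above pad
vs,us=np.mgrid[170:215,295:335].reshape(2,-1);k=d[vs,us]>0;us,vs=us[k],vs[k];q=pts('scene',d,us,vs)
s=(np.hypot(q[:,0]-.6465,q[:,1]-.1425)<.03)&(q[:,2]>.086)
print(s.sum(),q[s].min(0).round(4),q[s].max(0).round(4)); l=s&(q[:,2]<q[s,2].min()+.006); print(q[l].mean(0).round(4),us[l].min(),us[l].max(),vs[l].max())
E
```

```text
t 3.3 pos [0.6466 0.1433 0.0936] F [ 0.51 -0.14  0.09] togo cm (tool) [0.07 0.05 1.16] zdir [ 0.001  0.005 -1.   ] xang -63.3
t 3.35 pos [0.6466 0.1433 0.0935] F [-0.61  0.25 -0.57] togo cm (tool) [0.07 0.05 1.15] zdir [ 0.001  0.005 -1.   ] xang -63.3
[311.70563965 208.53251253]
687 [0.6271 0.1126 0.1177] [0.668  0.1597 0.1957]
[0.6416 0.1383 0.1217] 305 314 201
```

Emit:
servo_tool:
  deltas:
    - [[0.05, 0.05, 0.4], 0, 0]
    - [[0, 0, 0.3], 0, 0]
    - [[0, 0, 0.2], 0, 0]
    - [[0, 0, 0], 0, 0]

```text
clock: 3.68
position: [0.6465, 0.1428, 0.0837]
ee_rot: [0.851, -0.524, -0.001, -0.002]
ft_force: [-0.2, 0.4, -0.1]
grip_width: 0.003
```

```bash
cat >> h.py <<'E'
A={'b':np.array([.6465,.1425]),'y':np.array([.6045,.009])}; PIV=np.array([.5581,.097])
def plate(tag,k):
    """tilt of corner k from scene depth on its arm (distance from hinge vs z)"""
    f=np.load(f'scene{tag}.npz');d=f['d'];u=(A[k]-PIV)/np.linalg.norm(A[k]-PIV);w=np.array([-u[1],u[0]])
    vs,us=np.mgrid[185:330,270:395].reshape(2,-1);m=d[vs,us]>0;us,vs=us[m],vs[m];q=pts('scene',d,us,vs)
    a=(q[:,:2]-PIV)@u;c=(q[:,:2]-PIV)@w
    s=(a>.015)&(a<.083)&(abs(c)<.010)&(q[:,2]>.05)&(q[:,2]<.085)
    for _ in range(4):
        z=np.polyfit(a[s],q[s,2],1); s2=s&(abs(q[:,2]-np.polyval(z,a))<.004); s=s2
    return s.sum(),z
E
python3 - <<'E'
from h import *
togo([.6465,.1425,.080]); snap('b3')
for t in('0','b2','b3'): print(t,plate(t,'b'),plate(t,'y'))
E
```

```text
t 3.68 pos [0.6465 0.1428 0.0837] F [-0.23  0.41 -0.07] togo cm (tool) [0.03 0.01 0.37] zdir [ 0.001  0.005 -1.   ] xang -63.3
0 (np.int64(421), array([0.00226412, 0.07524504])) (np.int64(487), array([9.97927006e-05, 7.53378645e-02]))
b2 (np.int64(423), array([-0.00321508,  0.07547861])) (np.int64(489), array([-0.0023504 ,  0.07544148]))
b3 (np.int64(427), array([0.0059381, 0.0750809])) (np.int64(485), array([0.00409332, 0.07529183]))
```

The plate-fit check works: tilt reads 0±0.006 at rest. I aim for a pointer drop of about 19–20 mm, a tilt of about 0.138. Now pressing.

Emit:
servo_tool:
  deltas:
    - [[0, 0, 0.3], 0, 0]
    - [[0, 0, 0.2], 0, 0]
    - [[0, 0, 0.2], 0, 0]
    - [[0, 0, 0.2], 0, 0]

```text
clock: 4.12
position: [0.6471, 0.1432, 0.0751]
ee_rot: [0.851, -0.525, -0.0, -0.003]
ft_force: [-0.5, -0.6, -0.9]
grip_width: 0.003
```

```bash
python3 - <<'E'
from h import *
togo([.6465,.1425,.070]); snap('b4'); togo([.6465,.1425,.070])
for t in('b4',): print(t,plate(t,'b'),plate(t,'y'))
E
```

```text
t 4.12 pos [0.6471 0.1432 0.0751] F [-0.51 -0.55 -0.85] togo cm (tool) [0.04 0.08 0.51] zdir [ 0.002  0.005 -1.   ] xang -63.3
t 4.22 pos [0.6469 0.1431 0.0749] F [-0.06  0.1  -0.6 ] togo cm (tool) [0.04 0.06 0.49] zdir [ 0.002  0.005 -1.   ] xang -63.3
b4 (np.int64(425), array([0.0003325 , 0.07537625])) (np.int64(485), array([-0.00257841,  0.07552769]))
```

View pics/b4.png

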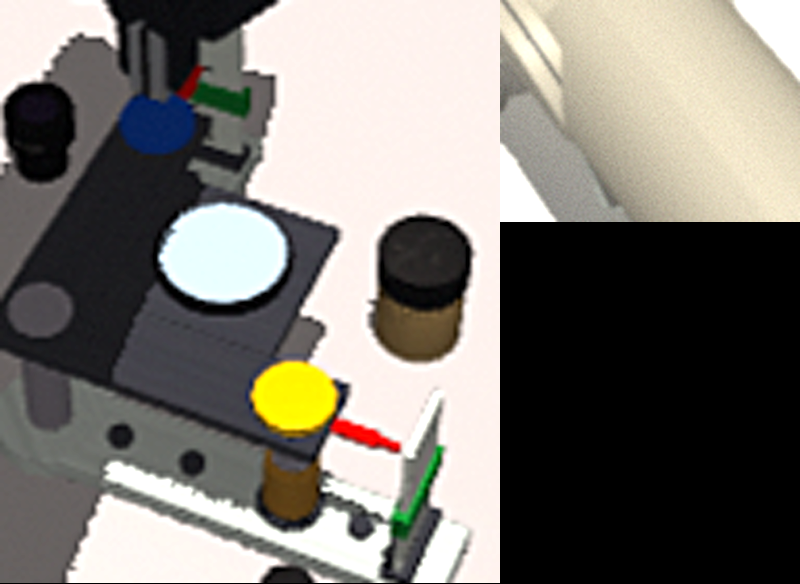

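At TCP z 0.075 there is no contact. The picture shows the fingertips (two grey prongs ending at crop (148,97)) still in front of and above the blue pad (centre (157,122)), so the true tips sit higher than the reported TCP. I continue down in small steps, using force and tilt.

Emit:
servo_tool:
  deltas:
    - [[0.05, 0.05, 0.25], 0, 0]
    - [[0, 0, 0.2], 0, 0]
    - [[0, 0, 0], 0, 0]

```text
clock: 4.47
position: [0.6467, 0.1425, 0.07]
ee_rot: [0.851, -0.524, -0.001, -0.003]
ft_force: [0.2, -0.1, -1.1]
grip_width: 0.001
```

```bash
cat > chk.py <<'E'
import sys
from h import *
t,k=sys.argv[1:]
o=telemetry.get_obs(); p,d=eyes.camera('scene'); np.savez(f'scene{t}.npz',p=p,d=d)
togo([*A[k],.07]); print('F before',o['ft_force'].round(2),'tilt b',plate(t,'b')[1].round(4),'y',plate(t,'y')[1].round(4))
E
python3 chk.py b5 b
```

```text
t 4.52 pos [0.6467 0.1424 0.0701] F [0.48 0.13 0.44] togo cm (tool) [-0.02  0.02  0.01] zdir [ 0.002  0.005 -1.   ] xang -63.3
F before [ 0.19 -0.09 -1.1 ] tilt b [0.0004 0.0755] y [-0.0023  0.0755]
```

Emit:
servo_tool:
  deltas:
    - [[0, 0, 0.2], 0, 0]
    - [[0, 0, 0.2], 0, 0]
    - [[0, 0, 0], 0, 0]

```text
clock: 4.77
position: [0.6469, 0.1424, 0.066]
ee_rot: [0.851, -0.525, -0.0, -0.003]
ft_force: [-0.5, -0.8, -0.4]
grip_width: -0.0
```

```bash
python3 chk.py b6 b; python3 -c "
from h import *
p=np.load('sceneb6.npz')['p'][180:250,280:350]; cv2.imwrite('pics/b6.png',cv2.convertScaleAbs(cv2.resize(p,None,fx=8,fy=8,interpolation=cv2.INTER_CUBIC),alpha=2.0))"
```

```text
t 4.82 pos [0.6469 0.1425 0.0661] F [-0.05  0.47 -0.17] togo cm (tool) [-0.02  0.03 -0.39] zdir [ 0.002  0.005 -1.   ] xang -63.3
F before [-0.46 -0.85 -0.38] tilt b [0.0005 0.0754] y [0.0012 0.0753]
```

View pics/b6.png

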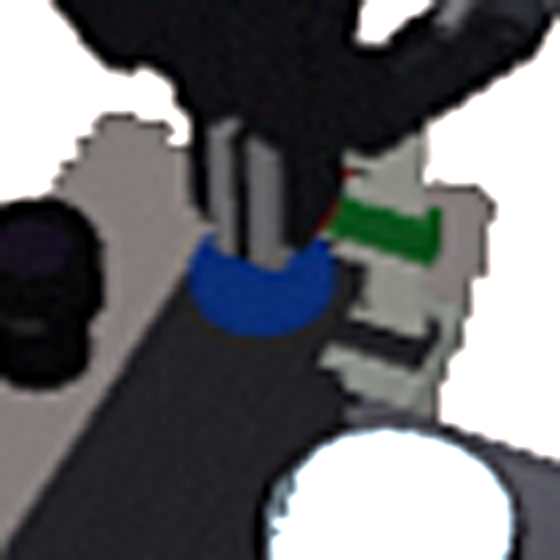

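Tip near edges are at about crop (255,262), pixel (312,213), just above pad centre (313,214). There is still no contact, so I estimate the tips' true height.

```bash
python3 - <<'E'
from h import *
f=np.load('sceneb6.npz');d=f['d'];u=(A['b']-PIV)/np.linalg.norm(A['b']-PIV)
for z in(.08,.085,.09,.095):
    print(z,[proj('scene',[*(A['b']-l*u),z]).round(1).tolist() for l in(0,.011)])
for v in range(198,215,2):
    us=np.arange(306,317);print(v,pts('scene',d,us,np.full(11,v))[:,2].round(3),d[v,306:317].round(3)[[3,6]])
us=np.array([308,309,312,313]);q=pts('scene',d,np.tile(us,4),np.repeat([205,207,209,211],4));print(q.round(4)[:,:])
E
```

```text
0.08 [[312.2, 214.6], [309.2, 219.2]]
0.085 [[312.1, 212.5], [309.1, 217.1]]
0.09 [[312.0, 210.4], [309.0, 215.0]]
0.095 [[312.0, 208.2], [308.9, 212.8]]
198 [0.124 0.126 0.125 0.127 0.129 0.129 0.128 0.13  0.131 0.134 0.134] [0.859 0.858]
200 [0.119 0.122 0.121 0.125 0.123 0.124 0.125 0.126 0.121 0.121 0.122] [0.86 0.86]
202 [0.114 0.116 0.116 0.12  0.12  0.12  0.119 0.121 0.118 0.116 0.119] [0.864 0.865]
204 [0.111 0.114 0.112 0.115 0.114 0.116 0.116 0.116 0.114 0.114 0.114] [0.868 0.867]
206 [0.107 0.109 0.108 0.109 0.109 0.111 0.111 0.112 0.107 0.109 0.111] [0.874 0.871]
208 [0.103 0.105 0.102 0.102 0.106 0.105 0.106 0.109 0.106 0.104 0.105] [0.88  0.875]
210 [0.095 0.098 0.098 0.1   0.099 0.102 0.102 0.102 0.102 0.1   0.101] [0.881 0.877]
212 [0.08  0.08  0.081 0.082 0.097 0.097 0.097 0.098 0.095 0.092 0.083] [0.902 0.882]
214 [0.081 0.081 0.08  0.083 0.082 0.081 0.08  0.082 0.08  0.082 0.084] [0.899 0.903]
[[0.6376 0.1404 0.1098]
 [0.6379 0.1381 0.1114]
 [0.6408 0.1341 0.1128]
 [0.641  0.1318 0.1147]
 [0.6376 0.1406 0.105 ]
 [0.6384 0.139  0.1058]
 [0.6416 0.1354 0.1068]
 [0.6404 0.1312 0.111 ]
 [0.6377 0.1409 0.1002]
 [0.6383 0.139  0.1014]
 [0.6403 0.1338 0.1044]
 [0.6402 0.131  0.1068]
 [0.6374 0.1407 0.096 ]
 [0.6379 0.1388 0.0973]
 [0.6404 0.1341 0.0995]
 [0.6413 0.1326 0.1002]]
```

Depth puts the near face of the tips at 90 mm along the arm, so they are centred, with their lower end at z about 0.094, 28 mm above the reported TCP. Before going lower I check the gripper body's clearance to the scale.

```bash
python3 - <<'E'
from h import *
f=np.load('sceneb6.npz');d=f['d'];p=f['p'];u=(A['b']-PIV)/np.linalg.norm(A['b']-PIV);w=np.array([-u[1],u[0]])
vs,us=np.mgrid[100:225,270:400].reshape(2,-1);m=d[vs,us]>0;us,vs=us[m],vs[m];q=pts('scene',d,us,vs)
a=(q[:,:2]-PIV)@u;c=(q[:,:2]-PIV)@w
s=(q[:,2]>.1)
for lo in np.arange(.1,.2,.01):
    k=s&(q[:,2]>=lo)&(q[:,2]<lo+.01)
    if k.sum(): print(lo.round(2),k.sum(),'along',np.percentile(a[k],[1,50,99]).round(3),'across',np.percentile(c[k],[1,50,99]).round(3))
cv2.imwrite('pics/b6full.png',cv2.convertScaleAbs(cv2.resize(p[40:250,220:440],None,fx=2.8,fy=2.8),alpha=3.0))
E
```

```text
0.1 84 along [0.089 0.093 0.108] across [-0.014 -0.005  0.013]
0.11 87 along [0.088 0.093 0.106] across [-0.015 -0.007  0.013]
0.12 67 along [0.088 0.092 0.104] across [-0.014 -0.004  0.012]
0.13 95 along [0.086 0.089 0.098] across [-0.03   0.001  0.028]
0.14 293 along [0.087 0.09  0.112] across [-0.036 -0.008  0.036]
0.15 197 along [0.084 0.089 0.111] across [-0.045  0.003  0.042]
0.16 264 along [0.082 0.089 0.105] across [-0.052  0.005  0.05 ]
0.17 314 along [0.082 0.089 0.102] across [-0.062 -0.005  0.057]
0.18 456 along [0.08  0.092 0.113] across [-0.062 -0.015  0.059]
0.19 349 along [0.08  0.089 0.104] across [-0.05  -0.015  0.047]
```

View pics/b6full.png

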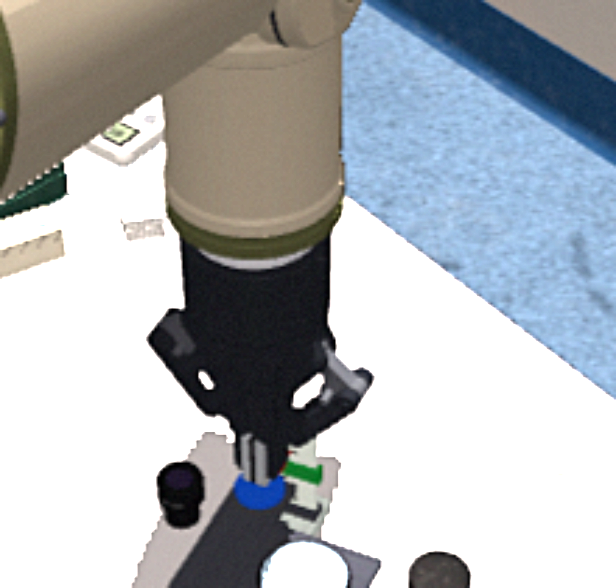

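The gripper is clear: the linkage spreads only across the arm, well above the scale and mirror. Continuing down.

Emit:
servo_tool:
  deltas:
    - [[0, 0, 0.3], 0, 0]
    - [[0, 0, 0.3], 0, 0]
    - [[0, 0, 0.3], 0, 0]
    - [[0, 0, 0.1], 0, 0]
    - [[0, 0, 0], 0, 0]

```text
clock: 5.23
position: [0.6471, 0.1426, 0.0552]
ee_rot: [0.851, -0.525, -0.0, -0.003]
ft_force: [0.7, -0.4, 2.0]
grip_width: 0.003
```

```bash
python3 chk.py b7 b
```

```text
t 5.28 pos [0.6472 0.1426 0.0554] F [-0.9   0.14  1.25] togo cm (tool) [-0.02  0.06 -1.46] zdir [ 0.003  0.006 -1.   ] xang -63.3
F before [ 0.73 -0.42  2.05] tilt b [-0.006   0.0757] y [-0.0013  0.0755]
```

Contact: Fz is about 1.5–2 N at TCP 0.0553. Press 8 mm and check.

Emit:
servo_tool:
  deltas:
    - [[0, 0, 0.2], 0, 0]
    - [[0, 0, 0.2], 0, 0]
    - [[0, 0, 0.2], 0, 0]
    - [[0, 0, 0.2], 0, 0]

```text
clock: 5.62
position: [0.6482, 0.1431, 0.0485]
ee_rot: [0.851, -0.525, 0.001, -0.004]
ft_force: [-0.5, 0.0, 4.9]
grip_width: -0.0
```

```bash
python3 chk.py b8 b
```

```text
t 5.67 pos [0.6481 0.1431 0.0481] F [0.75 0.77 4.67] togo cm (tool) [-0.02  0.16 -2.19] zdir [ 0.005  0.006 -1.   ] xang -63.3
F before [-0.53  0.03  4.89] tilt b [-0.0658  0.0755] y [0.002  0.0755]
```

Emit:
servo_tool:
  deltas:
    - [[0, 0.05, 0.2], 0, 0]
    - [[0, 0.05, 0.2], 0, 0]
    - [[0, 0.05, 0.15], 0, 0]
    - [[0, 0, 0.05], 0, 0]

```text
clock: 6.0
position: [0.6487, 0.1434, 0.0434]
ee_rot: [0.851, -0.525, 0.002, -0.006]
ft_force: [-1.7, -1.4, 5.6]
grip_width: 0.001
```

```bash
python3 chk.py b9 b;  python3 -c "
from h import *
p=np.load('sceneb9.npz')['p'][185:255,280:350]; cv2.imwrite('pics/b9.png',cv2.convertScaleAbs(cv2.resize(p,None,fx=8,fy=8,interpolation=cv2.INTER_CUBIC),alpha=2.5))"
```

```text
t 6.05 pos [0.6486 0.1434 0.0434] F [ 0.23 -0.28  5.69] togo cm (tool) [-0.02  0.2  -2.66] zdir [ 0.01   0.008 -1.   ] xang -63.3
F before [-1.68 -1.4   5.62] tilt b [-0.1182  0.0756] y [-0.0008  0.0757]
```

View pics/b9.png

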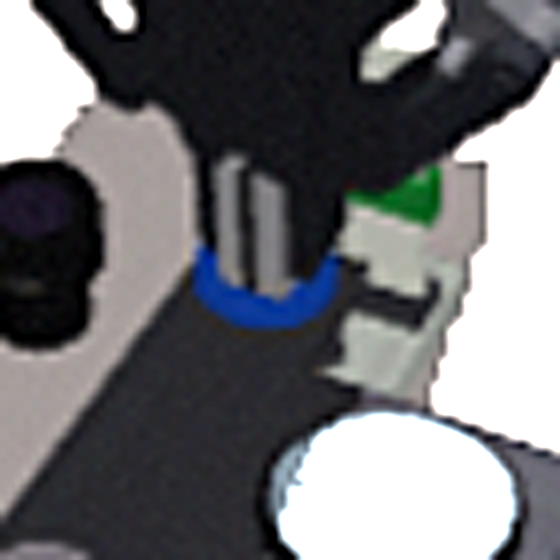

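The pointer is now hidden behind the hand, but the tilt fit gives 0.118, a 16.5 mm drop. Clip centre relative to the pointer axis is about 19 mm, so I add 1.8 mm and then hold.

Emit:
servo_tool:
  deltas:
    - [[0, 0.05, 0.12], 0, 0]
    - [[0, 0.05, 0.06], 0, 0]
    - [[0, 0, 0.02], 0, 0]
    - [[0, 0, 0], 0, 0]

```text
clock: 6.38
position: [0.6488, 0.1435, 0.0427]
ee_rot: [0.851, -0.525, 0.003, -0.007]
ft_force: [-2.3, -0.4, 5.7]
grip_width: -0.004
```

```bash
python3 chk.py b10 b
```

```text
t 6.43 pos [0.6488 0.1435 0.0427] F [-0.97 -1.57  6.  ] togo cm (tool) [-0.02  0.2  -2.73] zdir [ 0.012  0.008 -1.   ] xang -63.3
F before [-2.29 -0.36  5.69] tilt b [-0.1268  0.0756] y [0.0014 0.0756]
```

Emit:
servo_tool:
  deltas:
    - [[0, 0, 0.14], 0, 0]
    - [[0, 0, 0.07], 0, 0]
    - [[0, 0, 0.02], 0, 0]
    - [[0, 0, 0], 0, 0]
    - [[0, 0, 0], 0, 0]
    - [[0, 0, 0], 0, 0]

```text
clock: 6.93
position: [0.6488, 0.1434, 0.0419]
ee_rot: [0.851, -0.525, 0.004, -0.007]
ft_force: [-1.6, -1.6, 6.4]
grip_width: 0.001
```

```bash
python3 chk.py b11 b
```

```text
t 6.98 pos [0.6488 0.1434 0.0419] F [-0.95 -1.3   6.42] togo cm (tool) [-0.02  0.21 -2.81] zdir [ 0.013  0.008 -1.   ] xang -63.3
F before [-1.56 -1.64  6.41] tilt b [-0.1383  0.0758] y [0.0002 0.0757]
```

Tilt is 0.138, a pointer drop of about 19 mm, at the clip centre. Hold, check, then release.

Emit:
servo_tool:
  deltas:
    - [[0, 0, 0], 0, 0]
    - [[0, 0, 0.01], 0, 0]
    - [[0, 0, 0], 0, 0]
    - [[0, 0, 0.01], 0, 0]
    - [[0, 0, 0], 0, 0]
    - [[0, 0, 0.01], 0, 0]
    - [[0, 0, 0], 0, 0]
    - [[0, 0, 0.01], 0, 0]
    - [[0, 0, 0], 0, 0]
    - [[0, 0, 0], 0, 0]

```text
clock: 7.82
position: [0.6488, 0.1433, 0.0436]
ee_rot: [0.851, -0.525, 0.004, -0.007]
ft_force: [-1.2, -0.1, 5.4]
grip_width: 0.001
```

```bash
python3 chk.py b12 b
```

```text
t 7.87 pos [0.6488 0.1434 0.0436] F [-1.23 -0.04  6.45] togo cm (tool) [-0.02  0.2  -2.64] zdir [ 0.014  0.007 -1.   ] xang -63.3
F before [-1.19 -0.07  5.38] tilt b [-0.1157  0.0756] y [0.0016 0.0756]
```

Emit:
servo_tool:
  deltas:
    - [[0, 0, -0.3], 0, 0]
    - [[0, 0, -0.5], 0, 0]
    - [[0, 0, -0.5], 0, 0]
    - [[0, 0, -0.8], 0, 0]
    - [[0, 0, -1.5], 0, 0]
    - [[0, 0, -2], 0, 0]
    - [[0, 0, -1], 0, 0]
    - [[0, 0, 0], 0, 0]

```text
clock: 8.53
position: [0.6465, 0.1426, 0.1145]
ee_rot: [0.851, -0.525, 0.003, -0.006]
ft_force: [0.7, -0.5, 0.1]
grip_width: -0.001
```

```bash
python3 chk.py b13 y; python3 -c "
from h import *
for t in('0','b13'):
    p=np.load(f'scene{t}.npz')['p']
    for c in('blue','green','red','yellow'):
        for s,ce,m in blobs(p,c,BOX['scene']): print(t,c,s,ce)"
```

```text
t 8.58 pos [0.6464 0.1425 0.1137] F [ 0.06 -0.64 -0.15] togo cm (tool) [10.04  9.8   4.24] zdir [ 0.011  0.006 -1.   ] xang -63.3
F before [ 0.71 -0.55  0.06] tilt b [-0.0012  0.0755] y [-0.0018  0.0755]
0 blue [304, 207, 18, 14, 195] [312.4 213.2]
0 green [315, 201, 3, 6, 14] [315.9 203.6]
0 green [321, 204, 14, 9, 72] [328.  208.3]
0 green [369, 292, 12, 22, 71] [374.3 304.4]
0 red [317, 201, 7, 7, 21] [320.1 204.2]
0 red [355, 286, 16, 7, 45] [361.7 288.9]
0 yellow [335, 272, 21, 16, 270] [345.2 279.6]
b13 green [315, 202, 4, 5, 14] [316.  203.9]
b13 green [321, 205, 14, 8, 70] [328.2 208.4]
b13 green [369, 292, 12, 22, 74] [374.3 304.3]
b13 red [355, 286, 16, 7, 48] [361.8 288.9]
b13 yellow [335, 272, 21, 17, 273] [345.2 279.7]
b13 yellow [337, 333, 2, 5, 8] [337.4 335. ]
b13 yellow [347, 334, 4, 4, 7] [349.  335.4]
```

Blue pad: the hold lasted about 1.9 s with the tilt between 0.116 and 0.138 (drop 16–19 mm). It is back at 0, and the clips have not moved. The zero rows let it creep upward, so for yellow I will feed about 0.02 cm per row. Moving to yellow.

Emit:
servo_tool:
  deltas:
    - [[1.5, 1.5, -1.5], 0, 0]
    - [[2.4, 2.4, 0], 0, 0]
    - [[2.4, 2.4, 0], 0, 0]
    - [[2.4, 2.3, 0], 0, 0]
    - [[1.2, 1.1, 0], 0, 0]
    - [[0, 0, 0], 0.12, 0]
    - [[0, 0, 0], 0.12, 0]
    - [[0, 0, 0], 0.12, 0]
    - [[0, 0, 0], 0.12, 0]
    - [[0, 0, 0], 0.12, 0]
    - [[0, 0, 0], 0.12, 0]

```text
clock: 9.5
position: [0.5975, 0.0016, 0.119]
ee_rot: [-0.604, 0.797, 0.002, 0.002]
ft_force: [-0.2, -0.3, -0.5]
grip_width: 0.0
```

Emit:
servo_tool:
  deltas:
    - [[0, 0, 0], 0.12, 0]
    - [[0, 0, 0], 0.12, 0]
    - [[0, 0, 0], 0.12, 0]
    - [[0, 0, 0], 0.12, 0]
    - [[0, 0, 0], 0.12, 0]
    - [[0, 0, 0], 0.12, 0]
    - [[0, 0, 0], 0.1, 0]
    - [[0, 0, 0], 0, 0]

```text
clock: 10.17
position: [0.5894, -0.0005, 0.103]
ee_rot: [-0.324, 0.946, 0.003, -0.015]
ft_force: [0.3, -0.2, 0.8]
grip_width: 0.0
```

```bash
python3 -c "
from h import *
togo([*A['y'],.06]);print(telemetry.get_obs()['joint_pos'].round(2))"
```

```text
t 10.17 pos [ 5.894e-01 -5.000e-04  1.030e-01] F [ 0.25 -0.22  0.84] togo cm (tool) [-1.88 -0.24  4.25] zdir [-0.03  -0.003 -1.   ] xang -142.1
[ 0.05  0.36 -0.16  1.65  0.06  1.17 -2.6 ]
```

Joint 7 reached its limit (−2.6), so I rotate the other way, which leads to a comfortable joint angle near 0.4. I rise a little first.

Emit:
servo_tool:
  deltas:
    - [[0, 0, -1.5], -0.05, 0]
    - [[0, 0, -0.5], -0.12, 0]
    - [[0, 0, -0.2], -0.12, 0]
    - [[0, 0, 0], -0.12, 0]
    - [[0, 0, 0], -0.12, 0]
    - [[0, 0, 0], -0.12, 0]
    - [[0, 0, 0], -0.12, 0]
    - [[0, 0, 0], -0.12, 0]
    - [[0, 0, 0], -0.12, 0]
    - [[0, 0, 0], -0.12, 0]
    - [[0, 0, 0], -0.12, 0]
    - [[0, 0, 0], -0.12, 0]

```text
clock: 11.17
position: [0.5864, 0.0033, 0.1202]
ee_rot: [0.865, -0.502, -0.015, 0.011]
ft_force: [-0.2, -0.1, -0.3]
grip_width: 0.002
```

Emit:
servo_tool:
  deltas:
    - [[0, 0, 0], -0.12, 0]
    - [[0, 0, 0], -0.12, 0]
    - [[0, 0, 0], -0.12, 0]
    - [[0, 0, 0], -0.12, 0]
    - [[0, 0, 0], -0.12, 0]
    - [[0, 0, 0], -0.12, 0]
    - [[0, 0, 0], -0.12, 0]
    - [[0, 0, 0], -0.12, 0]
    - [[0, 0, 0], -0.12, 0]
    - [[0, 0, 0], -0.12, 0]

```text
clock: 12.0
position: [0.5846, 0.0037, 0.1183]
ee_rot: [0.995, 0.099, -0.018, -0.002]
ft_force: [-0.6, 0.6, 0.8]
grip_width: 0.003
```

```bash
python3 -c "
from h import *
togo([*A['y'],.06]);print(telemetry.get_obs()['joint_pos'].round(2))"
```

```text
t 12.0 pos [0.5846 0.0037 0.1183] F [-0.6   0.61  0.83] togo cm (tool) [ 2.26 -0.08  5.75] zdir [-0.036  0.    -0.999] xang 11.3
[ 0.39  0.4  -0.58  1.62  0.22  1.23 -0.05]
```

Emit:
servo_tool:
  deltas:
    - [[0, 0, 0], -0.12, 0]
    - [[0, 0, 0], -0.12, 0]
    - [[0, 0, 0], -0.06, 0]
    - [[1.0, 0.25, 0.5], 0, 0]
    - [[1.1, 0.25, 1], 0, 0]
    - [[0.1, 0, 1], 0, 0]
    - [[0, 0, 1], 0, 0]
    - [[0, 0, 0.5], 0, 0]
    - [[0, 0, 0], 0, 0]

```text
clock: 12.75
position: [0.6042, 0.01, 0.0756]
ee_rot: [0.965, 0.26, -0.014, -0.007]
ft_force: [1.4, 0.1, -0.1]
grip_width: 0.001
```

```bash
python3 chk.py y1 y;  python3 -c "
from h import *
p=np.load('sceney1.npz')['p'][215:330,280:395]; cv2.imwrite('pics/y1.png',cv2.convertScaleAbs(cv2.resize(p,None,fx=5,fy=5,interpolation=cv2.INTER_CUBIC),alpha=2))
d=np.load('sceney1.npz')['d'];u=(A['y']-PIV)/np.linalg.norm(A['y']-PIV);w=np.array([-u[1],u[0]])
vs,us=np.mgrid[200:310,300:400].reshape(2,-1);q=pts('scene',d,us,vs);a=(q[:,:2]-PIV)@u;c=(q[:,:2]-PIV)@w
s=(q[:,2]>.088)&(q[:,2]<.12)&(abs(c)<.03)&(abs(a-.1)<.03);print(np.percentile(a[s],[2,50,98]).round(4),np.percentile(c[s],[2,50,98]).round(4),q[s,2].min())"
```

```text
t 12.8 pos [0.6043 0.0099 0.076 ] F [ 0.02  0.35 -0.07] togo cm (tool) [-0.01  0.1   0.6 ] zdir [-0.031  0.006 -0.999] xang 30.1
F before [ 1.45  0.14 -0.09] tilt b [-0.0011  0.0755] y [0.0061 0.0751]
[0.0895 0.1062 0.1106] [-0.0121 -0.0051  0.0083] 0.09984353965151352
```

View pics/y1.png

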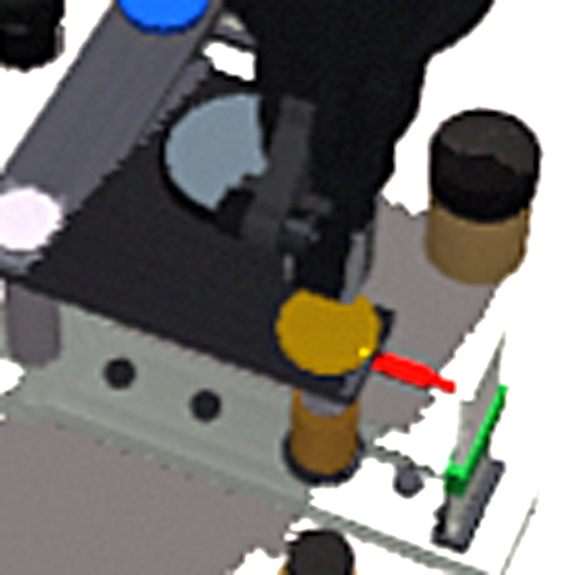

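The fingertips are above the yellow pad (along 90–111 mm, centred). The pointer tip at crop (452,388) and the clip edge at (475,440) are both visible. Descending to contact.

Emit:
servo_tool:
  deltas:
    - [[0.02, 0.05, 0.6], 0, 0]
    - [[0.02, 0.05, 0.6], 0, 0]
    - [[0, 0, 0.4], 0, 0]
    - [[0, 0, 0.15], 0, 0]
    - [[0, 0, 0], 0, 0]

```text
clock: 13.22
position: [0.6046, 0.0089, 0.058]
ee_rot: [0.965, 0.26, -0.014, -0.006]
ft_force: [0.4, 0.5, -0.5]
grip_width: 0.001
```

```bash
python3 chk.py y2 y
```

```text
t 13.27 pos [0.6046 0.009  0.0582] F [-0.41 -0.51 -1.15] togo cm (tool) [-0.04 -0.03 -1.18] zdir [-0.03   0.005 -1.   ] xang 30.2
F before [ 0.44  0.49 -0.52] tilt b [-0.0005  0.0755] y [0.0033 0.0752]
```

Emit:
servo_tool:
  deltas:
    - [[0, 0, 0.3], 0, 0]
    - [[0.02, 0, 0.2], 0, 0]
    - [[0, 0, 0.2], 0, 0]
    - [[0.02, 0, 0.25], 0, 0]
    - [[0, 0, 0.15], 0, 0]

```text
clock: 13.68
position: [0.6061, 0.0086, 0.0483]
ee_rot: [0.966, 0.26, -0.012, -0.005]
ft_force: [-1.5, -1.1, 3.8]
grip_width: 0.001
```

```bash
python3 chk.py y3 y
```

```text
t 13.73 pos [0.606  0.0085 0.0481] F [-0.76 -2.03  4.37] togo cm (tool) [-0.15 -0.15 -2.18] zdir [-0.027  0.004 -1.   ] xang 30.1
F before [-1.47 -1.07  3.79] tilt b [0.0027 0.0752] y [-0.0678  0.0754]
```

Emit:
servo_tool:
  deltas:
    - [[-0.03, 0, 0.2], 0, 0]
    - [[-0.03, 0, 0.2], 0, 0]
    - [[0, 0, 0.18], 0, 0]
    - [[0, 0, 0.1], 0, 0]
    - [[0, 0, 0.04], 0, 0]

```text
clock: 14.15
position: [0.6065, 0.0082, 0.0419]
ee_rot: [0.966, 0.26, -0.011, -0.005]
ft_force: [-1.3, -0.3, 6.7]
grip_width: 0.003
```

```bash
python3 chk.py y4 y;  python3 -c "
from h import *
p=np.load('sceney4.npz')['p'][240:330,320:395]; cv2.imwrite('pics/y4.png',cv2.convertScaleAbs(cv2.resize(p,None,fx=6,fy=6,interpolation=cv2.INTER_CUBIC),alpha=2))
d=np.load('sceney4.npz')['d']
for s,ce,m in blobs(np.load('sceney4.npz')['p'],'red',BOX['scene']): 
    vs,us=np.where(m);q=pts('scene',d,us,vs);print(s,ce);r=(q[:,:2]-PIV)@((A['y']-PIV)/np.linalg.norm(A['y']-PIV));print(np.polyfit(r,q[:,2],1),r.max(),np.polyval(np.polyfit(r,q[:,2],1),.14))
for s,ce,m in blobs(np.load('scene0.npz')['p'],'red',BOX['scene'])[1:]: 
    vs,us=np.where(m);q=pts('scene',np.load('scene0.npz')['d'],us,vs);print(q[:,2].mean())
"
```

```text
t 14.2 pos [0.6065 0.0082 0.0419] F [-1.92 -1.37  5.67] togo cm (tool) [-0.19 -0.21 -2.8 ] zdir [-0.024  0.004 -1.   ] xang 30.1
F before [-1.28 -0.29  6.71] tilt b [-0.0029  0.0755] y [-0.1337  0.0755]
[318, 202, 5, 6, 19] [320.4 205. ]
[0.92354717 0.07080739] 0.0035751866472855057 0.20010399412615953
[356, 293, 14, 7, 44] [362.6 296.1]
[ 1.48886427 -0.14077198] 0.13895899908612522 0.0676690177514658
0.07280666790611241
```

View pics/y4.png

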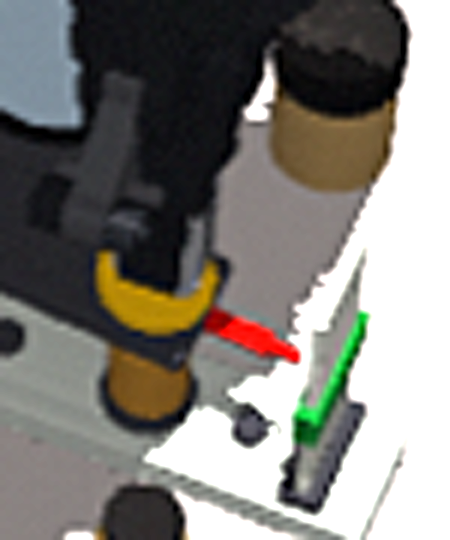

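Tilt is 0.134. The tip is at crop (298,357), pixel (369.7,299.5). I intersect that ray with the arm's vertical plane as a cross-check before the hold.

```bash
python3 - <<'E'
from h import *
u=(A['y']-PIV)/np.linalg.norm(A['y']-PIV);w=np.array([-u[1],u[0]]);K,R,t=cal('scene');o=-R.T@t
def arm(uv,c=0.):
    r=R.T@np.linalg.inv(K)@np.array([*uv,1.]);k=(c-(o[:2]-PIV)@w)/(r[:2]@w);P=o+r*k;return ((P[:2]-PIV)@u).round(4),P[2].round(4)
for tag in('0','y1','y4'):
    p=np.load(f'scene{tag}.npz')['p'];b=[x for x in blobs(p,'red',BOX['scene']) if x[1][0]>340][0];vs,us=np.where(b[2]);i=us>=us.max()-1
    print(tag,'tip px',us[i].mean(),vs[i].mean(),arm((us[i].mean(),vs[i].mean())))
p=np.load('sceney4.npz')['p'];b=[x for x in blobs(p,'green',BOX['scene']) if x[1][0]>340][0]
vs,us=np.where(b[2])   # near end (across -18 mm), far end (+18 mm)
for x in range(us.min(),us.max()+1):
    v=vs[us==x]; print(x,v.min(),v.max(),arm((x,v.min()-.5),-.018),arm((x,v.max()+.5),-.018),arm((x,v.min()-.5),.018),arm((x,v.max()+.5),.018))
E
```

```text
0 tip px 369.5 291.5 (np.float64(0.1391), np.float64(0.0761))
y1 tip px 369.5 291.5 (np.float64(0.1391), np.float64(0.0761))
y4 tip px 368.5 298.5 (np.float64(0.1386), np.float64(0.0581))
369 308 313 (np.float64(0.1461), np.float64(0.0639)) (np.float64(0.147), np.float64(0.0487)) (np.float64(0.1353), np.float64(0.0074)) (np.float64(0.1363), np.float64(-0.009))
370 306 313 (np.float64(0.1473), np.float64(0.0698)) (np.float64(0.1485), np.float64(0.0497)) (np.float64(0.1366), np.float64(0.0138)) (np.float64(0.1379), np.float64(-0.0079))
371 308 313 (np.float64(0.1491), np.float64(0.0657)) (np.float64(0.15), np.float64(0.0507)) (np.float64(0.1385), np.float64(0.0094)) (np.float64(0.1395), np.float64(-0.0069))
372 308 313 (np.float64(0.1506), np.float64(0.0667)) (np.float64(0.1515), np.float64(0.0516)) (np.float64(0.1401), np.float64(0.0104)) (np.float64(0.1411), np.float64(-0.0059))
373 306 311 (np.float64(0.1517), np.float64(0.0725)) (np.float64(0.1527), np.float64(0.0576)) (np.float64(0.1413), np.float64(0.0167)) (np.float64(0.1424), np.float64(0.0006))
374 304 309 (np.float64(0.1529),
[... 491 characters left out ...]
)
377 297 303 (np.float64(0.156), np.float64(0.0974)) (np.float64(0.1572), np.float64(0.0809)) (np.float64(0.146), np.float64(0.0438)) (np.float64(0.1473), np.float64(0.0259))
378 295 300 (np.float64(0.1571), np.float64(0.1029)) (np.float64(0.1581), np.float64(0.0889)) (np.float64(0.1472), np.float64(0.0497)) (np.float64(0.1483), np.float64(0.0346))
379 292 298 (np.float64(0.158), np.float64(0.1106)) (np.float64(0.1592), np.float64(0.0945)) (np.float64(0.1482), np.float64(0.058)) (np.float64(0.1494), np.float64(0.0406))
380 292 295 (np.float64(0.1594), np.float64(0.1114)) (np.float64(0.1601), np.float64(0.1023)) (np.float64(0.1497), np.float64(0.0589)) (np.float64(0.1504), np.float64(0.049))
```

By this cross-check the tip is about 3 mm above clip centre, and depth puts it at centre. Either way it is inside the clip. A touch more, then hold with creep compensation.

Emit:
servo_tool:
  deltas:
    - [[0, 0, 0.08], 0, 0]
    - [[0, 0, 0.04], 0, 0]
    - [[0, 0, 0.02], 0, 0]
    - [[0, 0, 0.02], 0, 0]
    - [[0, 0, 0.02], 0, 0]
    - [[0, 0, 0.02], 0, 0]
    - [[0, 0, 0.02], 0, 0]

```text
clock: 14.78
position: [0.6067, 0.0082, 0.0411]
ee_rot: [0.966, 0.26, -0.011, -0.005]
ft_force: [-1.4, -0.7, 5.8]
grip_width: 0.003
```

```bash
python3 chk.py y5 y
```

```text
t 14.83 pos [0.6067 0.0082 0.0411] F [-1.69 -2.33  6.75] togo cm (tool) [-0.2  -0.22 -2.88] zdir [-0.023  0.003 -1.   ] xang 30.1
F before [-1.4  -0.65  5.77] tilt b [-0.0039  0.0755] y [-0.1429  0.0756]
```

Tilt is 0.143, a drop of about 20 mm. Finish the hold and release.

Emit:
servo_tool:
  deltas:
    - [[0, 0, 0.015], 0, 0]
    - [[0, 0, 0.015], 0, 0]
    - [[0, 0, 0.015], 0, 0]
    - [[0, 0, 0.015], 0, 0]
    - [[0, 0, 0.015], 0, 0]
    - [[0, 0, 0.015], 0, 0]
    - [[0, 0, 0.015], 0, 0]

```text
clock: 15.42
position: [0.6067, 0.0083, 0.0415]
ee_rot: [0.966, 0.26, -0.01, -0.004]
ft_force: [-1.6, -1.3, 6.2]
grip_width: -0.0
```

```bash
python3 chk.py y6 y
```

```text
t 15.47 pos [0.6067 0.0083 0.0415] F [-1.88 -0.63  5.88] togo cm (tool) [-0.2  -0.21 -2.84] zdir [-0.022  0.003 -1.   ] xang 30.1
F before [-1.63 -1.3   6.19] tilt b [-0.0048  0.0756] y [-0.1361  0.0754]
```

Emit:
servo_tool:
  deltas:
    - [[0, 0, -0.3], 0, 0]
    - [[0, 0, -0.5], 0, 0]
    - [[0, 0, -0.5], 0, 0]
    - [[0, 0, -0.8], 0, 0]
    - [[0, 0, -1.5], 0, 0]
    - [[0, 0, -2], 0, 0]
    - [[0, 0, -3], 0, 0]
    - [[0, 0, -3], 0, 0]
    - [[0, 0, -1], 0, 0]
    - [[0, 0, 0], 0, 0]
    - [[0, 0, 0], 0, 0]

```text
clock: 16.38
position: [0.6083, 0.0098, 0.1743]
ee_rot: [0.965, 0.261, -0.011, -0.006]
ft_force: [-0.8, -0.3, -0.6]
grip_width: 0.002
```

```bash
python3 chk.py y7 y; python3 -c "
from h import *
for t in('0','y7'):
    p=np.load(f'scene{t}.npz')['p']
    for c in('green','red','yellow','blue'):
        for s,ce,m in blobs(p,c,BOX['scene']): print(t,c,s[4],ce)
p=np.load('sceney7.npz')['p'][170:360,240:420];cv2.imwrite('pics/end.png',cv2.convertScaleAbs(cv2.resize(p,None,fx=3,fy=3),alpha=2))"
```

```text
t 16.43 pos [0.6082 0.0098 0.1739] F [0.34 0.49 0.62] togo cm (tool) [-0.16  0.06 10.4 ] zdir [-0.025  0.005 -1.   ] xang 30.2
F before [-0.78 -0.28 -0.62] tilt b [-0.0032  0.0756] y [-0.0001  0.0754]
0 green 14 [315.9 203.6]
0 green 72 [328.  208.3]
0 green 71 [374.3 304.4]
0 red 21 [320.1 204.2]
0 red 45 [361.7 288.9]
0 yellow 270 [345.2 279.6]
0 blue 195 [312.4 213.2]
y7 green 15 [316.  203.5]
y7 green 50 [326.5 208.6]
y7 green 74 [374.3 304.3]
y7 red 24 [320.2 204.2]
y7 red 49 [361.8 288.9]
y7 yellow 123 [349.2 282. ]
y7 yellow 9 [337.2 334.9]
y7 yellow 9 [348.1 335.9]
y7 blue 198 [312.4 213.3]
```

View pics/end.png

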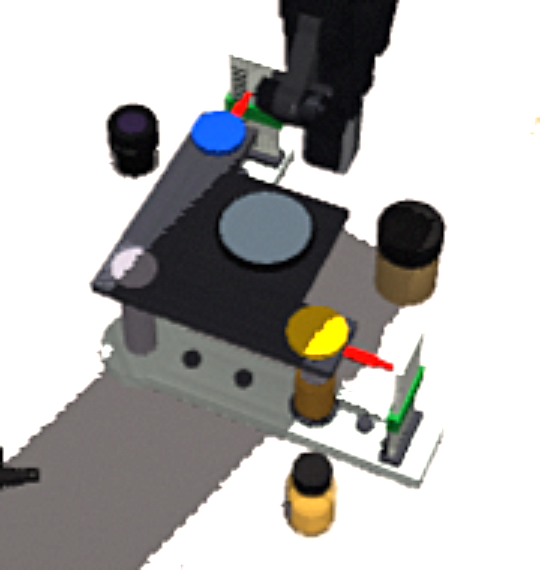

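The hand is clear. Both pads and pointers are back at rest, at the same pixels as at the start. The clips, mirror and loose items are unchanged.

```bash
python3 -c "
from workcell import order
print(order.hand_in())"
```

```text
the job is handed in; nothing more can be done
None
```

I pressed the blue pad and then the yellow pad with the shut fingertips, held each at its green mark, and let both spring back. The job was handed in at about 16.5 s.

| Corner | Tilt during hold (rad) | Pointer drop (mm) | Time on the mark (s) | Push (N) |
|---|---|---|---|---|
| Blue | 0.116–0.138 | 16–19 | about 1.9 | about 6 |
| Yellow | 0.134–0.143 | 19–20 | about 1.3 | about 6 |

I put the clip centres about 19–21 mm below the resting pointers, so both holds were inside the 12 mm clips. For yellow, the pointer was visible and a ray check also put it inside the clip. For blue, the hand hid the pointer, so its level rests on the tilt fit alone.

**At the end:** both tilts read about 0 and both pointers were back at their starting pixels. The yellow clip had not moved. Part of the blue clip was hidden behind the hand, but it had not moved in the clear view taken after the blue press. The mirror, eyepiece, case and oil bottle looked undisturbed, and the hand was clear of everything.

**Disagreements and slips:**
- **Tip height:** the fingertips were about 25–28 mm higher than the reported TCP, so I found contact by force and camera.
- **Blue hold:** the pad crept up about 3 mm at the pointer during the hold.
- **Yaw turn:** before the yellow press, joint 7 came to its limit, reading −2.6 rad. I turned the tool the other way, and I cannot tell from a rounded reading whether it went past the limit.

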